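# Swap the failed power module on the test jig

## Robot

A 6-joint arm with a two-finger parallel gripper is mounted at the origin on the work surface. World frame = base frame: x ahead of the robot, y to its left, z up, the work surface at z = 0. Lengths are in m, angles in rad, forces in N, time in s.
With the tool pointing down it reaches from about 0.375 to 0.975 m from the base axis. Payload 3.8 kg.
Tool frame: the origin (TCP) lies at the very end of the fingers, on their centre line; the grasp point (between the pads) lies 19 mm behind it; z points along the fingers, y is the line along which they close (so a half turn about z gives the same grasp; the last joint's range is limited). The gripper opens to 85 mm and grips with 20 to 120 N. Pads are 22 mm wide; open, the fingers measure 114 mm over their backs; the gripper's body (76 mm by 85 mm) begins 54 mm behind the grasp point. The pads swing forward as they close: fully open they stand 13 mm farther back than shut.
Start: joints at [-1.16, 0.264, 1.604, -0, 1.274, -0.037], TCP at [0.292, -0.608, 0.231] pointing down, gripper open.
Joint ranges: [-2.63, 2.63], [-0.94, 2.18], [0.31, 2.57], [-1.31, 4.45], [0, 2.66], [-2.55, 2.55]. Speed limits (rad/s): [2.57, 2.57, 3.14, 3.14, 3.14, 3.14].

## Interface

Orientations are given as a rotation vector (axis times angle).
In Python, from workcell import bot, vision gives the robot as it stands. The module is installed in compiled form; this text tells all that it offers.
- The arm moves only by the tool play_rows, never from a script. Its argument "moves" is a list that holds one entry, the list of rows, each a list of 7 numbers: the turn, a rotation vector about the tool's x, y, z as a fraction of full scale, then the shift along the tool's x, y, z as a fraction of full scale, then the finger opening in mm, from 0 to 85.4. In form: [[[ax, ay, az, x, y, z, jaw], ...]]. A call has 1 to 5 rows; each row shifts and turns the commanded pose from where the row before left it, along the tool's axes as they then stand; what a row does not reach is not made up. Full scale, the value 1, is 0.1 m for a shift and 0.5 rad for a turn. A row lasts 1/12 s, in which the tool goes at most 41.7 mm and 7.16 degrees, less where a joint would pass 70% of its speed; a pose out of reach is approached as far as the arm can. A call with a number of a shift or a turn outside -1 to 1 is refused whole. A call with a gripper value outside its range is refused whole. The fingers move at their own pace and stop on an object; "newtons" is the grip in N (left out, the last holds). Time passes only in rows, so rows that do not move let the fingers close. It gives the time, the measured TCP pose, the force, the opening and the grip force at its end, in the units of the state.
- bot.read_state(): the state, without advancing time (a new reading comes with each control period).
- vision.read_camera(name): name is "scene" or "side" or "wrist"; returns a dict with "image" (384x512x3 uint8, red, green, blue), "depth" (384x512 float32, m along the optical axis (not along the pixel's ray), 0 where there is no reading), "K" (3x3 intrinsics, pixels), "R" (3x3) and "t" (3): a world point X has camera coordinates R X + t. Camera axes: x right, y down, z forward; pixel columns grow to the right and rows downward; lengths in m; the calibration is good to about 2 mm. A picture is of the moment at which its call begins.
- bot.finish_job(): hands the job in; it is judged then, once.
The state is a dict: "time": time; "q": joint angles; "joint_vel": joint speeds; "joint_torque": joint torques, N m; "tool_pos": TCP position; "tcp_rot": TCP orientation; "wrist_force": force on the tool from outside, world axes, zero at the start; "torque": the same for the moment, N m; "width": opening from 0.0 (shut) to 1.0 (fully open); "grip_force": force on a finger pad.
Only numpy, scipy, OpenCV 4.12 (cv2) and the standard library are available. Lean on these libraries where they do the work, as an engineer would, in place of code of your own. Each camera call takes 0.05 s, during which the arm holds its last target. There are 200 camera calls.

## Task

The power module sitting on the test jig has failed: lift it off the two locating pins and put it in the reject crate. Then load the other module of the same kind, which lies on the bench: lower it gently over the pins, the right way round, until its plate rests flush on the jig, and let go. Leave everything else on the bench where it is.

Things in the scene. Friction and masses are not known exactly. Their poses are not given: they have to be found in the camera images.
- jig: Test jig, fixed: grey box with a black deck 45 mm above the bench, x -110 to +140, y +-75 mm from its origin, which lies on the bench under the middle of the seat. Two white rest bars (at x = +-44, 84 mm along y) stand 8 mm above the deck. At the +x end a control head, x 94 to 140 mm over the full width, rises to 112 mm above the bench. x, y axes as a correctly seated module's.
- seat (a point): Middle of the jig's seat, at the height of the rests (53 mm above the bench), axes as the jig's. A module fully home and the right way round has its origin here and the same axes; its end is then 14 mm from the control head.
- pin_mid (a point): Axis of the locating pin on the jig's centre line (jig x = -66, y = 0 mm), at the height of the rests. Steel, 10 mm diameter, full width to 16 mm above the rests, hemispherical nose, tip 21 mm above the rests. It takes the hole in the middle of the module's end.
- pin_corner (a point): Axis of the other, equal pin, off the centre line (jig x = +66, y = +30 mm), at the height of the rests; it takes the module's corner hole.
- failed_module: Power module, about 0.5 kg, of the same make and axes as next_module (see there and its points). It starts seated on the jig's pins.
- next_module: Power module, about 0.5 kg: flat aluminium backplate 160 (x) x 90 (y) x 6 mm with a finned heat sink on its middle, two 12 mm through holes and a white terminal block (16 mm high, at x = +66, y = -21). Starts flat on the bench among loose things, its x within 1 rad of the robot's. Origin: centre of the plate's underside, z up.
- next_module_grip (a point): Centre of next_module's heat sink, 30 mm above the plate's underside (the failed one is alike). The sink is 90 (x) x 48 (y) mm and its top is 46 mm above the plate's underside: grip it across y. Beside it, within 25 mm of the middle along x, only the flat plate and board lie, top 8 mm above the plate's underside.
- next_module_hole_mid (a point): Centre of next_module's hole in the middle of its end (module x = -66, y = 0 mm), on the plate's underside. 12 mm diameter.
- next_module_hole_corner (a point): Centre of next_module's corner hole (module x = +66, y = +30 mm), beside the terminal block, on the plate's underside. 12 mm diameter.
- crate: Reject crate: open-topped blue plastic crate, fixed, 260 (x) x 190 (y) x 92 mm outside with a rim 6 mm wider all round, walls and floor 5 mm thick. Empty at the start. Origin: centre of its underside.
- bottle: White plastic bottle, 56 mm diameter, 150 mm high, loose, standing off one end of next_module. Origin: centre of its foot.
- screwdriver: Screwdriver, 170 mm long (from x = -60 to +110 mm), 23 mm high, lying loose beside next_module. Origin: on the bench under the front part of its grip, x towards the blade.
- solder_reel: Steel reel, 52 mm diameter, 38 mm high, loose, standing on its flange beside next_module. Origin: centre of its foot.
- transformer: Another kind of module, not for this jig: square aluminium plate 100 x 100 x 6 mm with a round brown toroid, 45 mm high in all, loose. Origin: centre of the plate's underside.
- multimeter: Grey multimeter lying on its back, 150 (x) x 76 (y) x 46 mm, loose. Origin: centre of its underside.
- mug: White mug, 76 mm diameter, 90 mm high, loose. Origin: centre of its foot.
- tape_roll: Roll of brown adhesive tape lying flat, 84 mm diameter, 25 mm high, loose, off the jig's -x end. Origin: centre of its underside.
- spanner: Steel spanner, 160 mm long, lying loose along the crate's -x end. Origin: on the bench under its middle.
There are look-alikes about, which are no part of the job. Leave any purple or red look-alike of the failed_module alone.

How it is judged:
On the way, in this order (a step that is already met when the one before it is completed fails the run):
1. the failed module lies in the reject crate, let go (x of failed_module in the frame of crate between -0.1 and 0.1 m and y of failed_module in the frame of crate between -0.075 and 0.075 m and z of failed_module in the frame of crate between 0 and 0.07 m and contact force between the fingers and failed_module below 0.1 N), for 0.2 s.
2. the next module sits flush on the jig, both holes over their pins, let go (horizontal distance between next_module_hole_mid and pin_mid below 0.003 m and horizontal distance between next_module_hole_corner and pin_corner below 0.003 m and z of next_module in the frame of seat between -0.003 and 0.002 m and angle between next_module's own z axis and vertical below 0.03 rad and contact force between the fingers and next_module below 0.1 N), for 0.2 s.
At the end, for the whole second after the job is handed in: The failed module lies inside the reject crate (below its rim). The next module sits on the jig, both holes over their own pins within 3 mm, its plate within 2 mm of the rests and level within 0.03 rad. Both are let go and at rest (all of step 1 and all of step 2 and linear speed of each of failed_module, next_module below 0.01 m/s and angular speed of each of failed_module, next_module below 0.1 rad/s); the robot touches nothing.
It fails at once if a bystander on the bench is moved more than 25 mm or knocked over (distance of any of bottle, screwdriver, solder_reel, transformer, multimeter, mug, spanner, tape_roll from where it was at the start of the episode above 0.025 m or angle between any of bottle, mug, solder_reel's own z axis and vertical above 0.5 rad).
It fails at once if the next module strikes or is pressed on the jig with more than 60 N (contact force between next_module and jig above 60 N).
It fails at once if the next module is dropped onto the jig: it moves faster than 0.3 m/s while its plate is down among the pins (linear speed of next_module above 0.3 m/s and z of next_module in the frame of seat below 0.02 m and horizontal distance between next_module and seat below 0.03 m).
It also fails if it takes over 62 s, if anything falls off the work surface, if the arm or the gripper's body presses on something with over 40 N, if the wrist force passes 120 N, or if a joint passes its speed limit or range.

## Working session

There is one attempt and no reset: what is moved stays moved. The work goes in short steps, Python scripts to look and compute and a tool call to move; the robot and the scene stay as the last step left them, time stands still between calls to the robot, and variables do not carry over. Pictures are saved under pics/ and viewed, at most 10 in all, crops included, and the job is handed in when it is done.

Besides the shell and the picture viewer there is one more tool, called after "Call:" by a JSON object that holds its "op" and its "data". play_rows: Moves the arm, as the interface text tells. Its arguments: {"type":"object","properties":{"moves":{"type":"array","items":{"type":"array","items":{"type":"array","items":{"type":"number"}}}},"newtons":{"type":"number"}},"required":["moves"]}

```bash
mkdir -p pics
cat > h.py <<'E'
import numpy as np, cv2
from workcell import bot, vision
def cam(n):
    c=vision.read_camera(n); np.savez(f'{n}.npz',**c); return c
def cloud(c):
    d=c['depth']; v,u=np.indices(d.shape); K=c['K']
    P=np.stack([(u-K[0,2])/K[0,0]*d,(v-K[1,2])/K[1,1]*d,d],-1)
    return (P-c['t'])@c['R']   # world
def ray(c,u,v,z):
    r=c['R'].T@np.linalg.solve(c['K'],[u,v,1.]); o=-c['R'].T@c['t']
    return o+r*(z-o[2])/r[2]
E
python3 - <<'E'
from h import *
a=[cam(n) for n in('scene','side')]
for n,c in zip(('scene','side'),a):
    cv2.imwrite(f'pics/{n}0.png',cv2.resize(c['image'][:,:,::-1],(800,600),interpolation=cv2.INTER_CUBIC))
    print(n,-c['R'].T@c['t'],c['R'][2],c['K'][0,0])
print(bot.read_state())
E
```

```text
scene [ 1.5388256  -0.16554611  1.16157222] [-0.68731486  0.01437216 -0.72621741] 453.27316055709366
side [0.36472832 0.89043026 1.03028174] [ 0.11831467 -0.72706193 -0.67630066] 445.0286198926423
{'time': 0.1, 'q': array([-1.15993638e+00,  2.64711837e-01,  1.60522642e+00,  1.90889381e-05,
        1.27367060e+00, -3.68620895e-02]), 'joint_vel': array([-1.24627167e-03, -9.23407544e-04, -2.34331574e-03, -3.66719613e-05,
        4.22872706e-04, -7.26646560e-04]), 'joint_torque': array([ 3.29644045e-04, -5.16708612e+01, -3.68588948e+01, -9.95721120e-05,
        6.25811663e-03,  3.60275828e-05]), 'tool_pos': array([ 0.29198637, -0.60786568,  0.23006952]), 'tcp_rot': array([-3.06126932e+00, -6.96971700e-01,  5.60271933e-04]), 'wrist_force': array([ 0.53307167,  0.01516727, -0.04664935]), 'torque': array([-0.02163365,  0.00385312,  0.03406467]), 'grip_force': 0.0, 'width': 1.0028975037257806}
```

View pics/scene0.png

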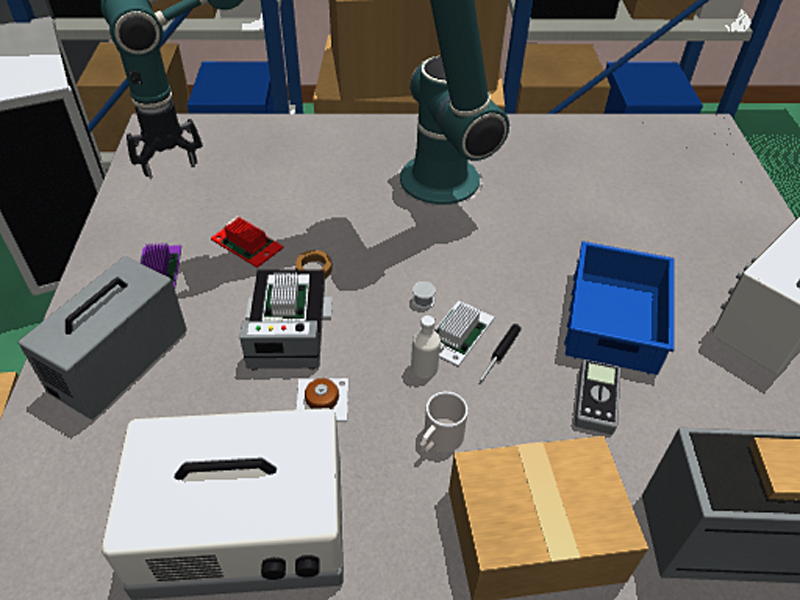

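View pics/side0.png

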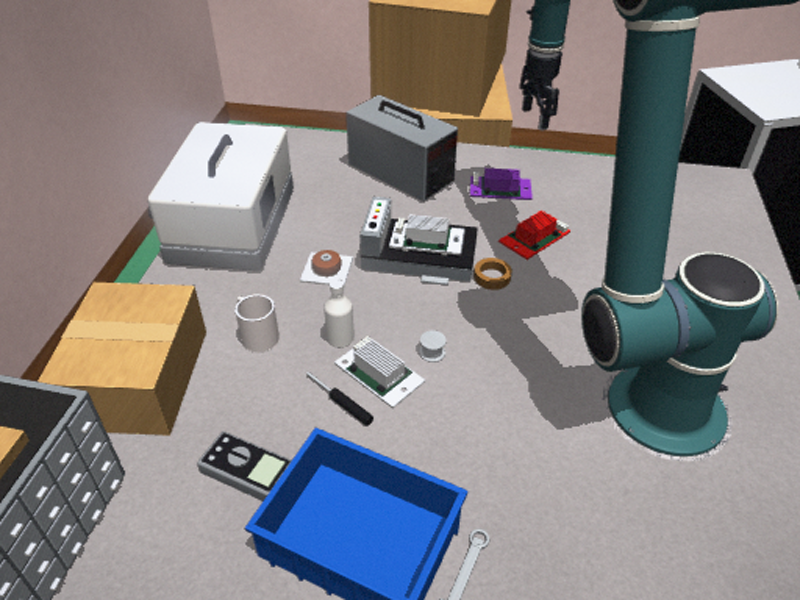

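The scene view shows these candidates:
- The failed module on the jig, at (285,295).
- The next module on the bench, at (462,330), between the bottle (427,350), reel (424,295) and screwdriver (500,352).
- Look-alikes: red (248,238) and purple (160,262). The transformer at (322,395) is another kind.

By the description I choose the silver module on the jig and the silver one on the bench. The crate is at (620,305).

Run:
```python
from h import *
L=lambda n:dict(np.load(n+'.npz'))
def rect(p,name):
    r=cv2.minAreaRect((p[:,:2]*1000).astype(np.float32)); print(name,len(p),np.round(r[0]),np.round(r[1]),round(r[2],1))
for n in('scene','side'):
    c=L(n);P=cloud(c);im=c['image'].astype(int);H=cv2.cvtColor(c['image'],cv2.COLOR_RGB2HSV)
    ok=c['depth']>0
    def px(u,v):
        u,v=int(u*.64),int(v*.64); q=P[v-1:v+2,u-1:u+2].reshape(-1,3);return np.round(np.median(q,0),3)
    pts={'scene':dict(jigmod=(285,288),next=(462,325),crate=(630,290),bottle=(427,325),reel=(424,288),bench=(540,420)),
      'side':dict(jigmod=(430,225),next=(378,352),crate=(360,520),bottle=(338,290),reel=(432,340),bench=(200,390))}[n]
    for k,(u,v) in pts.items(): print(n,k,px(u,v))
    for k,lo,hi in(('jigmod',.092,.106),('next',.040,.052)):
        m=px(*pts[k]); s=ok&(np.hypot(P[...,0]-m[0],P[...,1]-m[1])<.075)&(P[...,2]>lo)&(P[...,2]<hi)
        s=cv2.morphologyEx(s.astype(np.uint8),cv2.MORPH_OPEN,np.ones((3,3)))>0
        rect(P[s],n+' sink '+k)
    m=ok&(H[...,0]>100)&(H[...,0]<125)&(H[...,1]>150)&(P[...,2]>.085)&(P[...,2]<.1)&(P[...,0]>.3)&(P[...,0]<1)&(P[...,1]>-.1)
    rect(P[m],n+' crate rim')
    crop={'scene':(130,150,330,260),'side':(195,110,345,270)}[n];a,b,cc,d=crop
    cv2.imwrite(f'pics/{n}c.png',cv2.resize(c['image'][b:d,a:cc,::-1],None,fx=3.7,fy=3.7,interpolation=cv2.INTER_CUBIC))
```

```text
scene jigmod [ 0.502 -0.361  0.095]
scene next [0.562 0.008 0.041]
scene crate [0.422 0.409 0.003]
scene bottle [ 0.652 -0.073  0.148]
scene reel [ 0.447 -0.065  0.037]
scene bench [ 0.767  0.148 -0.003]
scene sink jigmod 18 [ 509. -364.] [88.  7.] 10.1
scene sink next 0 [0. 0.] [0. 0.] 0.0
scene crate rim 729 [511. 351.] [200. 277.] 74.1
side jigmod [ 0.497 -0.356  0.098]
side next [ 0.551 -0.005  0.046]
side crate [0.517 0.324 0.005]
side bottle [ 0.636 -0.059  0.147]
side reel [ 0.452 -0.061  0.04 ]
side bench [0.873 0.107 0.   ]
side sink jigmod 249 [ 504. -362.] [90. 57.] 2.4
side sink next 369 [546.   8.] [53. 92.] 55.2
side crate rim 1971 [510. 356.] [204. 273.] 73.6
```

View pics/scenec.png

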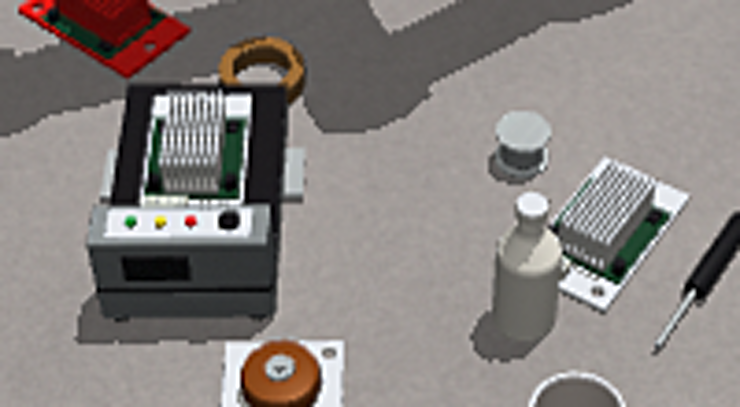

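The crop confirms both silver modules and shows the jig's control head towards larger x. The next module's near end, with its hole at about (598,290), points at the bottle. The sink and rim sizes match the given ones. I'll hover over the jig and look with the wrist camera.

Call:
{"op": "play_rows", "data": {"moves": [[[0, 0, 0.2, 0, 0, -0.1, 85], [0, 0, 0.2, 0, 0, -0.1, 85], [0, 0, 0.2, 0, 0, -0.1, 85], [0, 0, 0.19, 0, 0, 0, 85], [0, 0, 0, 0.28, -0.29, 0, 85]]]}}

```text
time: 0.52
tool_pos: [0.3151, -0.5823, 0.2615]
tcp_rot: [3.137, 0.068, -0.003]
wrist_force: [1.0, -0.1, 0.3]
width: 1.0
grip_force: 0.0
```

Call:
{"op": "play_rows", "data": {"moves": [[[0, 0, 0, 0.28, -0.29, 0, 85], [0, 0, 0, 0.28, -0.29, 0, 85], [0, 0, 0, 0.28, -0.29, 0, 85], [0, 0, 0, 0.28, -0.29, 0, 85], [0, 0, 0, 0.28, -0.29, 0, 85]]]}}

```text
time: 0.93
tool_pos: [0.4515, -0.424, 0.2607]
tcp_rot: [-3.14, -0.082, 0.001]
wrist_force: [0.9, -0.5, 0.3]
width: 0.991
grip_force: 0.0
```

Call:
{"op": "play_rows", "data": {"moves": [[[0, 0, 0, 0.28, -0.29, 0, 85], [0, 0, 0, 0.28, -0.29, 0, 85], [0, 0, 0, 0, 0, 0, 85], [0, 0, 0, 0, 0, 0, 85]]]}}

```text
time: 1.27
tool_pos: [0.5048, -0.3629, 0.2607]
tcp_rot: [-3.14, -0.09, 0.001]
wrist_force: [-0.3, 0.0, 0.2]
width: 0.999
grip_force: 0.0
```

```bash
cat >> h.py <<'E'
from scipy.spatial.transform import Rotation as Ro
def plan(tgt=None,yaw=None):
    s=bot.read_state(); R=Ro.from_rotvec(s['tcp_rot']).as_matrix(); p=s['tool_pos']
    y0=np.degrees(np.arctan2(R[1,0],R[0,0])); print('t',round(s['time'],2),'tcp',np.round(p,4),'yaw',round(y0,2),'z',np.round(R[:,2],4),'F',np.round(s['wrist_force'],1),'w',round(s['width'],3),'g',round(s['grip_force'],1))
    if tgt is None: return
    c=np.radians(yaw); T=np.array([[np.cos(c),np.sin(c),0],[np.sin(c),-np.cos(c),0],[0,0,-1.]])
    w=Ro.from_matrix(R.T@T).as_rotvec()/.5
    print(' turn',np.round(w,4),'then shift',np.round(T.T@(np.array(tgt)-p)/.1,4))
E
python3 - <<'E'
from h import *
plan()
c=cam('wrist'); cv2.imwrite('pics/w1.png',c['image'][:,:,::-1])
print(-c['R'].T@c['t'],c['R'][2],c['K'][0,0])
E
```

```text
t 1.27 tcp [ 0.5048 -0.3629  0.2607] yaw 3.27 z [-9.e-04  5.e-04 -1.e+00] F [-0.3  0.   0.2] w 0.999 g 0.0
[ 0.5807187  -0.35795961  0.40386117] [-0.29899996 -0.01743949 -0.95409375] 331.70364562386845
```

View pics/w1.png

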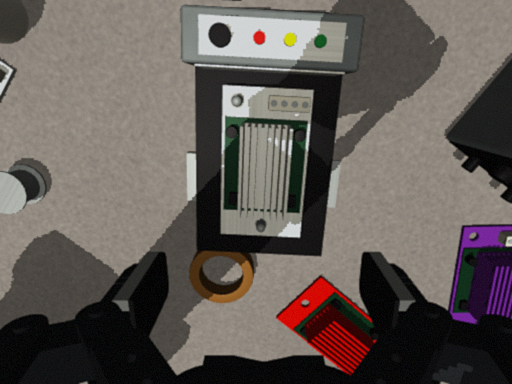

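The wrist view shows the jig upright, with the head at the top. The failed module's plate corners span about (222,85) to (310,238). The corner pin is at (237,99), the mid pin at (260,226) and the terminal block at (290,103).

```bash
cat >> h.py <<'E'
def plate(c,roi,z,lo=140):
    """white plate corners hull -> min area rect on plane z"""
    a,b,w,h=roi; im=c['image']; g=im.min(2).copy(); m=np.zeros_like(g); m[b:h,a:w]=(g[b:h,a:w]>lo)
    cs,_=cv2.findContours(m,cv2.RETR_EXTERNAL,cv2.CHAIN_APPROX_NONE)
    p=np.vstack([k for k in cs if cv2.contourArea(k)>15])[:,0]
    hull=cv2.convexHull(p)[:,0]
    q=np.array([ray(c,u,v,z)[:2] for u,v in hull])*1000
    r=cv2.minAreaRect(q.astype(np.float32)); return r
def dark(c,u,v,r,z,th=110):
    g=c['image'].max(2)[v-r:v+r+1,u-r:u+r+1]; m=cv2.moments((g<th).astype(np.uint8),True)
    return ray(c,u-r+m['m10']/m['m00'],v-r+m['m01']/m['m00'],z),m['m00']
E
python3 - <<'E'
from h import *
c=dict(np.load('wrist.npz'))
P=cloud(c)
for k,(u,v) in dict(plate=(232,215),sink=(265,170),deck=(208,120),bench=(110,120),bar=(192,170)).items(): print(k,np.round(np.median(P[v-2:v+3,u-2:u+3].reshape(-1,3),0),4))
print(plate(c,(216,78,318,246),.059,150))
for u,v in((237,99),(260,226)):
    print(c['image'][v-9:v+10,u-9:u+10].max(2)); 
    print([np.round(dark(c,u,v,9,.068,t),4) for t in() ])
s=(P[...,2]>.093)&(P[...,2]<.105)&(np.hypot(P[...,0]-.505,P[...,1]+.362)<.07)
r=cv2.minAreaRect((P[s][:,:2]*1000).astype(np.float32)); print(s.sum(),r)
E
```

```text
plate [ 0.4448 -0.3309  0.0594]
sink [ 0.502  -0.3643  0.0683]
deck [ 0.5454 -0.3012  0.0453]
bench [ 0.5343 -0.1776  0.0007]
bar [ 0.4806 -0.2764  0.0088]
((502.02685546875, -362.7262878417969), (160.02793884277344, 89.92359161376953), 0.28151607513427734)
[[214 214 212 212 212 215 213 215 211 214 214 213 212 215 214 214 213 210
  212]
 [214 214 213 214 214 213 213 212 214 216 214 216 218 212 213 214 215 215
  214]
 [213 212 214 215 214 212 216 216 214 211 208 208 209 209 213 215 212 214
  211]
 [212 212 214 214 214 213 205 196 196 184 155 154 159 176 209 215 212 212
  212]
 [213 212 214 215 210 194 177 156 152 125  98 100 108 146 200 210 215 214
  213]
 [213 214 215 209 193 167 143 135 115  81  59  62  78 104 149 176 210 215
  213]
 [213 215 214 200 162 111  99 107 102  87  70  47  46  71 103 150 206 217
  213]
 [213 215 209 179 121  99 110 124 125 116 105  73  46  44  71 139 205 217
  215]
 [214 213 200 158 105 121 142 144 149 144 125  99  70  36  52 130 203 217
  216]
 [213 212 193 141 114 139 156 168 169 159 138 119  89  42  46 123 199 214
  216]
 [215 213 195 141 125 148 165 18
[... 1653 characters left out ...]
 144 148 147
  143]
 [144 144 145 146 134 104  80  77  91  96  93  81  72  89 140 150 146 145
  141]
 [147 144 143 146 144 130 107  82  81  84  83  75  78 111 142 149 146 140
  141]
 [144 145 142 144 142 146 131 108  90  84  83  87 109 136 149 145 146 142
  140]
 [144 143 144 141 143 148 143 139 132 114 117 133 140 147 151 144 143 146
  142]
 [146 149 146 145 149 147 148 151 148 143 140 145 149 148 149 148 146 144
  141]
 [139 140 136 135 139 135 137 143 138 134 136 144 139 144 143 144 151 147
  142]
 [ 67  67  69  67  67  72  84  87  86  82  92 103 105 109 116 113 132 135
  133]]
[]
2404 ((502.1881408691406, -362.74005126953125), (90.27152252197266, 48.148441314697266), 0.19032184779644012)
```

Call:
{"op": "play_rows", "data": {"moves": [[[0, 0, 0.107, -0.028, 0, 0, 85], [0, 0, 0, 0, 0, 0.4, 85], [0, 0, 0, 0, 0, 0.4, 85], [0, 0, 0, 0, 0, 0.4, 85], [0, 0, 0, 0, 0, 0.3, 85]]]}}

```text
time: 1.73
tool_pos: [0.498, -0.3658, 0.1078]
tcp_rot: [-3.14, 0.005, 0.005]
wrist_force: [-0.4, 0.4, -1.0]
width: 0.999
grip_force: 0.0
```

Call:
{"op": "play_rows", "data": {"moves": [[[0, 0, 0, 0, 0, 0.25, 85], [0, 0, 0, 0, 0, 0.19, 85], [0, 0, 0, 0, 0, 0, 85]]]}}

```text
time: 1.98
tool_pos: [0.496, -0.364, 0.0615]
tcp_rot: [-3.136, 0.005, 0.013]
wrist_force: [0.1, 1.2, -0.9]
width: 0.998
grip_force: 0.0
```

```bash
python3 -c "
from h import *
plan((.502,-.3627,.066),.2)"
```

```text
t 1.98 tcp [ 0.496  -0.364   0.0615] yaw -0.18 z [-0.0083  0.006  -0.9999] F [ 0.1  1.2 -0.9] w 0.998 g 0.0
 turn [-0.0119  0.0165 -0.0134] then shift [ 0.06   -0.013  -0.0446]
```

Call:
{"op": "play_rows", "data": {"moves": [[[-0.012, 0.0165, -0.0134, 0, 0, -0.045, 85], [0, 0, 0, 0.06, -0.013, 0, 85], [0, 0, 0, 0, 0, 0, 85]]]}}

```text
time: 2.23
tool_pos: [0.5091, -0.3656, 0.0749]
tcp_rot: [3.132, 0.008, 0.02]
wrist_force: [0.3, -0.2, -0.2]
width: 0.998
grip_force: 0.0
```

```bash
python3 -c "
from h import *
plan((.502,-.3627,.066),.2)"
```

```text
t 2.23 tcp [ 0.5091 -0.3656  0.0749] yaw 0.3 z [ 0.013  -0.0094 -0.9999] F [ 0.3 -0.2 -0.2] w 0.998 g 0.0
 turn [ 0.0188 -0.026   0.0034] then shift [-0.0709 -0.0292  0.0894]
```

Call:
{"op": "play_rows", "data": {"moves": [[[0, 0, 0, 0, 0, 0, 85], [0, 0, 0, 0, 0, 0, 85], [0, 0, 0, 0, 0, 0, 85], [0, 0, 0, 0, 0, 0, 85]]]}}

```text
time: 2.57
tool_pos: [0.5072, -0.3639, 0.0725]
tcp_rot: [3.135, 0.01, 0.014]
wrist_force: [0.1, 0.6, -0.9]
width: 0.997
grip_force: 0.0
```

```bash
python3 -c "
from h import *
plan((.502,-.3627,.066),.2)"
```

```text
t 2.57 tcp [ 0.5072 -0.3639  0.0725] yaw 0.36 z [ 0.0089 -0.0066 -0.9999] F [ 0.1  0.6 -0.9] w 0.997 g 0.0
 turn [ 0.0132 -0.0178  0.0055] then shift [-0.0517 -0.0117  0.0645]
```

Call:
{"op": "play_rows", "data": {"moves": [[[0.013, -0.018, 0.0055, 0, 0, 0, 85], [0, 0, 0, -0.052, -0.012, 0.06, 85], [0, 0, 0, 0, 0, 0, 85], [0, 0, 0, 0, 0, 0, 85], [0, 0, 0, 0, 0, 0, 85]]]}}

```text
time: 2.98
tool_pos: [0.5013, -0.3623, 0.0653]
tcp_rot: [-3.141, -0.005, 0.002]
wrist_force: [-0.2, -1.1, -0.2]
width: 0.995
grip_force: 0.0
```

```bash
python3 -c "
from h import *
plan((.502,-.3627,.066),.2)"
```

```text
t 2.98 tcp [ 0.5013 -0.3623  0.0653] yaw 0.18 z [-0.0014  0.001  -1.    ] F [-0.2 -1.1 -0.2] w 0.995 g 0.0
 turn [-0.0021  0.0029 -0.0008] then shift [ 0.007   0.0035 -0.0067]
```

Good. Now I grip, then lift slowly.

Call:
{"op": "play_rows", "data": {"moves": [[[0, 0, 0, 0, 0, 0, 40], [0, 0, 0, 0, 0, 0, 40], [0, 0, 0, 0, 0, 0, 40], [0, 0, 0, 0, 0, 0, 40], [0, 0, 0, 0, 0, 0, 40]]], "newtons": 60}}

```text
time: 3.4
tool_pos: [0.5021, -0.3629, 0.0662]
tcp_rot: [3.141, 0.005, 0.0]
wrist_force: [-0.0, -1.0, 1.0]
width: 0.554
grip_force: 64.3
```

Call:
{"op": "play_rows", "data": {"moves": [[[0, 0, 0, 0, 0, 0, 40], [0, 0, 0, 0, 0, -0.05, 40], [0, 0, 0, 0, 0, -0.05, 40], [0, 0, 0, 0, 0, -0.1, 40], [0, 0, 0, 0, 0, -0.1, 40]]]}}

```text
time: 3.82
tool_pos: [0.5007, -0.3617, 0.0956]
tcp_rot: [-3.139, -0.005, 0.005]
wrist_force: [-0.7, -0.3, -4.8]
width: 0.55
grip_force: 63.6
```

```bash
python3 -c "
from h import *
plan((.502,-.3627,.066),.2)"
```

```text
t 3.82 tcp [ 0.5007 -0.3617  0.0956] yaw 0.18 z [-0.0033  0.0027 -1.    ] F [-0.7 -0.3 -4.8] w 0.55 g 63.6
 turn [-0.0053  0.0065 -0.0007] then shift [0.0129 0.0102 0.2964]
```

Call:
{"op": "play_rows", "data": {"moves": [[[0, 0, 0, 0, 0, -0.2, 40], [0, 0, 0, 0, 0, -0.3, 40], [0, 0, 0, 0, 0, -0.4, 40], [0, 0, 0.1, 0, 0, -0.4, 40], [0, 0, 0.2, 0, 0, -0.2, 40]]]}}

```text
time: 4.23
tool_pos: [0.5031, -0.3634, 0.2527]
tcp_rot: [3.13, -0.234, 0.008]
wrist_force: [1.1, -0.3, -3.6]
width: 0.551
grip_force: 64.1
```

Call:
{"op": "play_rows", "data": {"moves": [[[0, 0, 0.2, 0, 0, 0, 40], [0, 0, 0.08, 0, 0, 0, 40], [0, 0, 0, -0.05, -0.2, 0, 40], [0, 0, 0, -0.08, -0.3, 0, 40], [0, 0, 0, -0.107, -0.38, 0, 40]]]}}

```text
time: 4.65
tool_pos: [0.5032, -0.2718, 0.2464]
tcp_rot: [-3.109, 0.453, 0.002]
wrist_force: [1.5, 1.0, -5.3]
width: 0.549
grip_force: 63.7
```

Call:
{"op": "play_rows", "data": {"moves": [[[0, 0, 0, -0.107, -0.38, 0, 40], [0, 0, 0, -0.107, -0.38, 0, 40], [0, 0, 0, -0.107, -0.38, 0, 40], [0, 0, 0, -0.107, -0.38, 0, 40], [0, 0, 0, -0.107, -0.38, 0, 40]]]}}

```text
time: 5.07
tool_pos: [0.5051, -0.0721, 0.2467]
tcp_rot: [-3.109, 0.449, 0.002]
wrist_force: [0.8, -0.0, -4.2]
width: 0.557
grip_force: 63.7
```

Call:
{"op": "play_rows", "data": {"moves": [[[0, 0, 0, -0.107, -0.38, 0, 40], [0, 0, 0, -0.107, -0.38, 0, 40], [0, 0, 0, -0.107, -0.38, 0, 40], [0, 0, 0, -0.107, -0.38, 0, 40], [0, 0, 0, -0.107, -0.38, 0, 40]]]}}

```text
time: 5.48
tool_pos: [0.5074, 0.1251, 0.2469]
tcp_rot: [-3.109, 0.449, 0.002]
wrist_force: [0.8, -0.9, -4.9]
width: 0.553
grip_force: 63.7
```

Call:
{"op": "play_rows", "data": {"moves": [[[0, 0, 0, -0.107, -0.38, 0, 40], [0, 0, 0, -0.107, -0.38, 0, 40], [0, 0, 0, -0.107, -0.38, 0, 40], [0, 0, 0, -0.107, -0.38, 0, 40], [0, 0, 0, -0.08, -0.3, 0, 40]]]}}

```text
time: 5.9
tool_pos: [0.51, 0.3149, 0.2469]
tcp_rot: [-3.109, 0.447, 0.003]
wrist_force: [0.8, -0.4, -4.7]
width: 0.553
grip_force: 63.9
```

Call:
{"op": "play_rows", "data": {"moves": [[[0, 0, 0, 0, 0, 0, 40], [0, 0, 0, 0, 0, 0, 40], [0, 0, 0, 0, 0, 0, 40]]]}}

```text
time: 6.15
tool_pos: [0.5107, 0.3118, 0.2462]
tcp_rot: [3.109, -0.447, -0.003]
wrist_force: [0.5, -0.7, -3.4]
width: 0.553
grip_force: 64.4
```

```bash
python3 -c "
from h import *
plan((.51,.354,.048),-16.4)
c=cam('side'); cv2.imwrite('pics/s2.png',c['image'][:,:,::-1])"
```

```text
t 6.15 tcp [0.5107 0.3118 0.2462] yaw -16.38 z [-2.e-03 -7.e-04 -1.e+00] F [ 0.5 -0.7 -3.4] w 0.553 g 64.4
 turn [0.0025 0.0034 0.0008] then shift [-0.1264 -0.4032  1.9825]
```

View pics/s2.png

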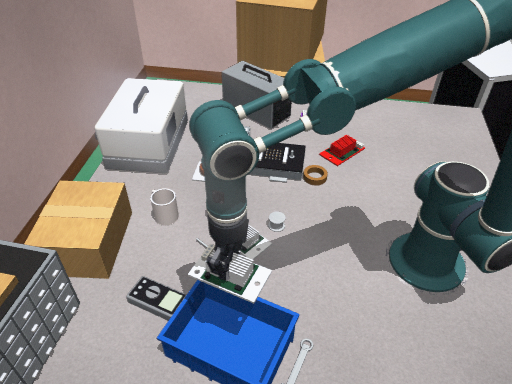

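The side view shows the module held at about (235,275), just short of the crate (235,330), with bystanders undisturbed. I'll shift over the crate and lower the module.

Call:
{"op": "play_rows", "data": {"moves": [[[0, 0, 0, -0.06, -0.2, 0, 40], [0, 0, 0, -0.06, -0.2, 0, 40], [0, 0, 0, 0, 0, 0, 40], [0, 0, 0, 0, 0, 0.2, 40], [0, 0, 0, 0, 0, 0.25, 40]]]}}

```text
time: 6.62
tool_pos: [0.5136, 0.3539, 0.2044]
tcp_rot: [-3.105, 0.45, -0.007]
wrist_force: [0.0, 0.2, -5.6]
width: 0.552
grip_force: 65.0
```

Call:
{"op": "play_rows", "data": {"moves": [[[0, 0, 0, 0, 0, 0.3, 40], [0, 0, 0, 0, 0, 0.3, 40], [0, 0, 0, 0, 0, 0.3, 40], [0, 0, 0, 0, 0, 0.25, 40], [0, 0, 0, 0, 0, 0.2, 40]]]}}

```text
time: 7.03
tool_pos: [0.5102, 0.3513, 0.0638]
tcp_rot: [3.107, -0.452, -0.005]
wrist_force: [0.1, -0.3, -5.4]
width: 0.556
grip_force: 64.9
```

Call:
{"op": "play_rows", "data": {"moves": [[[0, 0, 0, 0, 0, 0.08, 40], [0, 0, 0, 0, 0, 0.06, 40], [0, 0, 0, 0, 0, 0.03, 40], [0, 0, 0, 0, 0, 0, 40], [0, 0, 0, 0, 0, 0, 40]]]}}

```text
time: 7.45
tool_pos: [0.5125, 0.3544, 0.0509]
tcp_rot: [-3.107, 0.449, -0.002]
wrist_force: [0.5, -0.0, -5.2]
width: 0.551
grip_force: 64.6
```

```bash
python3 -c "
from h import *
plan((.51,.354,.048),-16.4)"
```

```text
t 7.45 tcp [0.5125 0.3544 0.0509] yaw -16.45 z [ 0.0015  0.0019 -1.    ] F [ 0.5 -0.  -5.2] w 0.551 g 64.6
 turn [-0.0045 -0.0019 -0.0017] then shift [-0.0226  0.0112  0.0287]
```

Call:
{"op": "play_rows", "data": {"moves": [[[0, 0, 0, 0, 0, 0.04, 40], [0, 0, 0, 0, 0, 0, 40], [0, 0, 0, 0, 0, 0, 85], [0, 0, 0, 0, 0, 0, 85], [0, 0, 0, 0, 0, 0, 85]]]}}

```text
time: 7.87
tool_pos: [0.5122, 0.3547, 0.0465]
tcp_rot: [-3.107, 0.448, -0.002]
wrist_force: [0.1, 0.2, -0.1]
width: 0.95
grip_force: 0.0
```

Call:
{"op": "play_rows", "data": {"moves": [[[0, 0, 0, 0, 0, 0, 85], [0, 0, 0, 0, 0, 0, 85], [0, 0, 0, 0, 0, -0.1, 85], [0, 0, 0, 0, 0, -0.2, 85], [0, 0, 0, 0, 0, -0.3, 85]]]}}

```text
time: 8.28
tool_pos: [0.509, 0.3525, 0.1032]
tcp_rot: [3.106, -0.448, -0.009]
wrist_force: [-0.8, 0.3, 0.0]
width: 0.994
grip_force: 0.0
```

Call:
{"op": "play_rows", "data": {"moves": [[[0, 0, 0, 0, 0, -0.4, 85], [0, 0, 0, 0, 0, -0.4, 85], [0, 0, 0, 0, 0, -0.4, 85], [0, 0, 0, 0, 0, -0.3, 85], [0, 0, 0.16, 0, 0, 0, 85]]]}}

```text
time: 8.7
tool_pos: [0.5152, 0.3563, 0.2661]
tcp_rot: [-3.078, 0.572, -0.017]
wrist_force: [0.5, -0.5, 1.4]
width: 0.992
grip_force: 0.0
```

```bash
python3 -c "
from h import *
plan((.546,.005,.26),-34.8)
c=cam('side');P=cloud(c);v,u=int(.64*520),int(.64*360)
q=P[(P[...,2]>.03)&(P[...,2]<.065)&(abs(P[...,0]-.51)<.1)&(abs(P[...,1]-.354)<.06)]
print(len(q),np.median(q,0),cv2.minAreaRect((q[:,:2]*1000).astype(np.float32)))"
```

```text
t 8.7 tcp [0.5152 0.3563 0.2661] yaw -21.05 z [ 0.0127  0.009  -0.9999] F [ 0.5 -0.5  1.4] w 0.992 g 0.0
 turn [-0.0278 -0.014   0.4802] then shift [2.258  2.7094 0.0614]
876 [0.5142357  0.35833223 0.04982361] ((529.3704833984375, 354.1035461425781), (68.1788330078125, 120.58002471923828), 67.8426513671875)
```

The failed module lies in the crate and is let go. Next I move over the other module.

Call:
{"op": "play_rows", "data": {"moves": [[[0, 0, 0.2, 0, 0, 0, 85], [0, 0, 0.2, 0, 0, 0, 85], [0, 0, 0.08, 0.12, 0.14, 0, 85], [0, 0, 0, 0.22, 0.26, 0, 85], [0, 0, 0, 0.24, 0.29, 0, 85]]]}}

```text
time: 9.17
tool_pos: [0.5419, 0.2335, 0.2484]
tcp_rot: [-2.991, 0.83, 0.057]
wrist_force: [0.9, -0.2, -0.3]
width: 0.994
grip_force: 0.0
```

Call:
{"op": "play_rows", "data": {"moves": [[[0, 0, 0, 0.24, 0.29, 0, 85], [0, 0, 0, 0.24, 0.29, 0, 85], [0, 0, 0, 0.24, 0.29, 0, 85], [0, 0, 0, 0.24, 0.29, 0, 85], [0, 0, 0, 0.24, 0.29, 0, 85]]]}}

```text
time: 9.58
tool_pos: [0.569, 0.0463, 0.2394]
tcp_rot: [-2.99, 0.833, 0.057]
wrist_force: [0.4, -0.7, -0.2]
width: 0.994
grip_force: 0.0
```

Call:
{"op": "play_rows", "data": {"moves": [[[0, 0, 0, 0.24, 0.29, 0, 85], [0, 0, 0, 0.24, 0.28, 0, 85], [0, 0, 0, 0, 0, 0, 85], [0, 0, 0, 0, 0, 0, 85], [0, 0, 0, 0, 0, 0, 85]]]}}

```text
time: 10.0
tool_pos: [0.5807, -0.0253, 0.2358]
tcp_rot: [-2.989, 0.835, 0.058]
wrist_force: [-0.7, 0.1, -0.4]
width: 0.999
grip_force: 0.0
```

Call:
{"op": "play_rows", "data": {"moves": [[[0, 0, 0, 0, 0, 0, 85], [0, 0, 0, 0, 0, 0, 85], [0, 0, 0, 0, 0, 0, 85]]]}}

```text
time: 10.25
tool_pos: [0.5812, -0.0241, 0.2365]
tcp_rot: [-2.99, 0.832, 0.055]
wrist_force: [-0.2, -0.2, -0.4]
width: 0.993
grip_force: 0.0
```

```bash
python3 -c "
from h import *
plan((.546,.005,.26),-34.8)
c=cam('wrist'); cv2.imwrite('pics/w3.png',c['image'][:,:,::-1])
P=cloud(c)
s=(P[...,2]>.041)&(P[...,2]<.051)&(np.hypot(P[...,0]-.546,P[...,1]-.005)<.065)
print(s.sum(),cv2.minAreaRect((P[s][:,:2]*1000).astype(np.float32)))"
```

```text
t 10.25 tcp [ 0.5812 -0.0241  0.2365] yaw -31.06 z [-0.0241  0.0456 -0.9987] F [-0.2 -0.2 -0.4] w 0.993 g 0.0
 turn [-0.0503  0.0902  0.1295] then shift [-0.4548 -0.0382 -0.2347]
1796 ((543.8212890625, 6.940635681152344), (47.99538803100586, 90.85515594482422), 55.87322235107422)
```

View pics/w3.png

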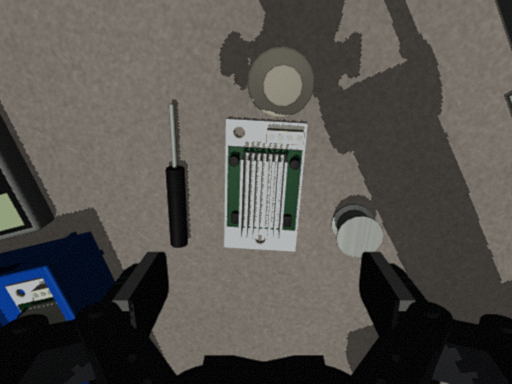

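The wrist view shows the next module's plate from (225,119) to (297,250), with the corner hole at (239,132), the mid hole at (260,239) and the terminal block at (285,135). The +x end points at the bottle (282,85), and the fingers have room beside the screwdriver (177,200) and reel (357,230).

```bash
python3 -c "
from h import *
c=dict(np.load('wrist.npz'))
for lo in (110,130,150): print(plate(c,(215,114,315,258),.006,lo))
for u,v in((239,132),(260,239)): print(dark(c,u,v,7,.006,100))
plan((.544,.0068,.26),-34.2)"
```

```text
((543.9033203125, 5.714324951171875), (112.12517547607422, 172.4403839111328), 61.682395935058594)
((543.5003662109375, 7.082130432128906), (91.0788803100586, 160.64944458007812), 55.923858642578125)
((543.6798706054688, 7.0542449951171875), (90.20526123046875, 159.7939910888672), 55.87173843383789)
(array([ 0.61435594, -0.00222612,  0.006     ]), 26.0)
(array([0.48674525, 0.04555491, 0.006     ]), 18.0)
t 10.3 tcp [ 0.5812 -0.0242  0.2365] yaw -31.06 z [-0.0241  0.0456 -0.9987] F [-0.1  0.1  0.2] w 0.992 g 0.0
 turn [-0.0508  0.0897  0.1083] then shift [-0.482  -0.0471 -0.2347]
```

Call:
{"op": "play_rows", "data": {"moves": [[[-0.051, 0.09, 0.108, 0, 0, 0, 85], [0, 0, 0, -0.242, -0.024, 0, 85], [0, 0, 0, -0.242, -0.024, 0, 85], [0, 0, 0, 0, 0, 0.2, 85], [0, 0, 0, 0, 0, 0.3, 85]]]}}

```text
time: 10.72
tool_pos: [0.5463, 0.0074, 0.1902]
tcp_rot: [-3.001, 0.922, -0.014]
wrist_force: [0.1, -0.1, 0.1]
width: 0.994
grip_force: 0.0
```

Call:
{"op": "play_rows", "data": {"moves": [[[0, 0, 0, 0, 0, 0.3, 85], [0, 0, 0, 0, 0, 0.3, 85], [0, 0, 0, 0, 0, 0.2, 85], [0, 0, 0, 0, 0, 0, 85], [0, 0, 0, 0, 0, 0, 85]]]}}

```text
time: 11.13
tool_pos: [0.5429, 0.0064, 0.1055]
tcp_rot: [3.001, -0.925, -0.004]
wrist_force: [0.7, 0.5, -0.6]
width: 1.0
grip_force: 0.0
```

Call:
{"op": "play_rows", "data": {"moves": [[[0, 0, 0, 0, 0, 0, 85], [0, 0, 0, 0, 0, 0, 85], [0, 0, 0, 0, 0, 0, 85], [0, 0, 0, 0, 0, 0, 85]]]}}

```text
time: 11.47
tool_pos: [0.5453, 0.0058, 0.1082]
tcp_rot: [-3.001, 0.926, -0.005]
wrist_force: [0.5, -1.0, -0.6]
width: 0.997
grip_force: 0.0
```

```bash
python3 -c "
from h import *
plan((.5437,.0070,.014),-34.1)"
```

```text
t 11.47 tcp [0.5453 0.0058 0.1082] yaw -34.3 z [ 3.1e-03 -4.0e-04 -1.0e+00] F [ 0.5 -1.  -0.6] w 0.997 g 0.0
 turn [-0.0028 -0.0055 -0.0071] then shift [-0.0203 -0.0011  0.942 ]
```

Call:
{"op": "play_rows", "data": {"moves": [[[0, 0, -0.006, -0.01, 0, 0.15, 85], [0, 0, 0, 0, 0, 0.2, 85], [0, 0, 0, 0, 0, 0.2, 85], [0, 0, 0, 0, 0, 0.15, 85], [0, 0, 0, 0, 0, 0.1, 85]]]}}

```text
time: 11.88
tool_pos: [0.5427, 0.0063, 0.0255]
tcp_rot: [3.003, -0.922, -0.001]
wrist_force: [-0.7, -0.6, 0.3]
width: 0.995
grip_force: 0.0
```

Call:
{"op": "play_rows", "data": {"moves": [[[0, 0, 0, 0, 0, 0.07, 85], [0, 0, 0, 0, 0, 0.04, 85], [0, 0, 0, 0, 0, 0, 85], [0, 0, 0, 0, 0, 0, 85], [0, 0, 0, 0, 0, 0, 85]]]}}

```text
time: 12.3
tool_pos: [0.5442, 0.0063, 0.0165]
tcp_rot: [-3.003, 0.922, -0.003]
wrist_force: [-0.2, -0.4, -0.8]
width: 0.991
grip_force: 0.0
```

```bash
python3 -c "
from h import *
plan((.5437,.0070,.014),-34.1)"
```

```text
t 12.3 tcp [0.5442 0.0063 0.0165] yaw -34.13 z [ 1.9e-03 -3.0e-04 -1.0e+00] F [-0.2 -0.4 -0.8] w 0.991 g 0.0
 turn [-0.0016 -0.0034 -0.0011] then shift [-0.0083 -0.0028  0.0246]
```

Call:
{"op": "play_rows", "data": {"moves": [[[0, 0, 0, 0, 0, 0.02, 40], [0, 0, 0, 0, 0, 0, 40], [0, 0, 0, 0, 0, 0, 40], [0, 0, 0, 0, 0, 0, 40], [0, 0, 0, 0, 0, 0, 40]]], "newtons": 60}}

```text
time: 12.72
tool_pos: [0.5439, 0.0064, 0.0141]
tcp_rot: [-3.003, 0.922, -0.002]
wrist_force: [0.3, 0.7, 1.8]
width: 0.552
grip_force: 64.8
```

Call:
{"op": "play_rows", "data": {"moves": [[[0, 0, 0, 0, 0, 0, 40], [0, 0, 0, 0, 0, -0.05, 40], [0, 0, 0, 0, 0, -0.15, 40], [0, 0, 0, 0, 0, -0.3, 40], [0, 0, 0, 0, 0, -0.35, 40]]]}}

```text
time: 13.13
tool_pos: [0.5384, 0.0064, 0.095]
tcp_rot: [3.0, -0.921, -0.016]
wrist_force: [0.4, -0.3, -6.5]
width: 0.551
grip_force: 63.6
```

Call:
{"op": "play_rows", "data": {"moves": [[[0, 0, 0, 0, 0, -0.35, 40], [0, 0, 0, 0, 0, -0.35, 40], [0, 0, 0, 0, 0, -0.35, 40], [0, 0, 0, 0, 0, -0.25, 40], [0, 0, 0, 0, 0, -0.15, 40]]]}}

```text
time: 13.55
tool_pos: [0.5435, 0.0063, 0.2462]
tcp_rot: [-3.003, 0.922, -0.004]
wrist_force: [0.3, 0.0, -5.8]
width: 0.554
grip_force: 64.0
```

Call:
{"op": "play_rows", "data": {"moves": [[[0, 0, 0, 0, 0, 0, 40], [0, 0, 0, 0, 0, 0, 40], [0, 0, 0, 0, 0, 0, 40]]]}}

```text
time: 13.8
tool_pos: [0.5413, 0.0064, 0.2406]
tcp_rot: [3.002, -0.922, -0.007]
wrist_force: [0.3, -0.7, -6.5]
width: 0.553
grip_force: 64.0
```

```bash
python3 -c "
from h import *
plan((.502,-.3627,.245),.2)"
```

```text
t 13.8 tcp [0.5413 0.0064 0.2406] yaw -34.14 z [-4.9e-03 -1.0e-04 -1.0e+00] F [ 0.3 -0.7 -6.5] w 0.553 g 64.0
 turn [ 0.0032  0.0095 -1.1986] then shift [-0.406   3.6896 -0.044 ]
```

Call:
{"op": "play_rows", "data": {"moves": [[[0, 0, -0.2, 0, 0, 0, 40], [0, 0, -0.2, 0, 0, 0, 40], [0, 0, -0.2, 0, 0, 0, 40], [0, 0, -0.2, 0, 0, 0, 40], [0, 0, -0.2, 0, 0, 0, 40]]]}}

```text
time: 14.22
tool_pos: [0.5412, 0.0064, 0.2398]
tcp_rot: [3.138, -0.143, -0.01]
wrist_force: [-0.2, 1.3, -5.3]
width: 0.551
grip_force: 63.8
```

Call:
{"op": "play_rows", "data": {"moves": [[[0, 0, -0.2, 0, 0, 0, 40], [0, 0, 0, -0.05, 0.22, 0, 40], [0, 0, 0, -0.06, 0.33, 0, 40], [0, 0, 0, -0.06, 0.33, 0, 40], [0, 0, 0, -0.06, 0.33, 0, 40]]]}}

```text
time: 14.63
tool_pos: [0.5185, -0.1151, 0.24]
tcp_rot: [-3.14, -0.009, 0.009]
wrist_force: [0.4, -0.0, -5.4]
width: 0.549
grip_force: 64.2
```

Call:
{"op": "play_rows", "data": {"moves": [[[0, 0, 0, -0.06, 0.33, 0, 40], [0, 0, 0, -0.06, 0.33, 0, 40], [0, 0, 0, -0.06, 0.3, 0, 40], [0, 0, 0, 0, 0.14, 0, 40], [0, 0, 0, 0, 0, 0, 40]]]}}

```text
time: 15.05
tool_pos: [0.5014, -0.2274, 0.2404]
tcp_rot: [-3.141, -0.001, 0.007]
wrist_force: [0.9, -0.3, -6.2]
width: 0.55
grip_force: 64.4
```

Call:
{"op": "play_rows", "data": {"moves": [[[0, 0, 0, 0, 0, 0, 40], [0, 0, 0, 0, 0, 0, 40], [0, 0, 0, 0, 0, 0, 40], [0, 0, 0, 0, 0, 0, 40], [0, 0, 0, 0, 0, 0, 40]]]}}

```text
time: 15.47
tool_pos: [0.5034, -0.2237, 0.2434]
tcp_rot: [-3.142, -0.009, 0.0]
wrist_force: [-0.4, -0.2, -5.9]
width: 0.55
grip_force: 64.5
```

```bash
python3 -c "
from h import *
plan((.502,-.3627,.245),.2)
c=cam('wrist'); cv2.imwrite('pics/w4.png',c['image'][:,:,::-1])
for i in range(4): vision.read_camera('wrist') if i<1 else None
plan()"
```

```text
t 15.47 tcp [ 0.5034 -0.2237  0.2434] yaw 0.33 z [-1.e-04  0.e+00 -1.e+00] F [-0.4 -0.2 -5.9] w 0.55 g 64.5
 turn [-0.      0.0002  0.0047] then shift [-0.0191  1.3898 -0.0161]
t 15.57 tcp [ 0.5034 -0.2241  0.2436] yaw 0.31 z [ 2.e-04 -3.e-04 -1.e+00] F [ 0.1  1.4 -5.6] w 0.55 g 64.5
```

View pics/w4.png

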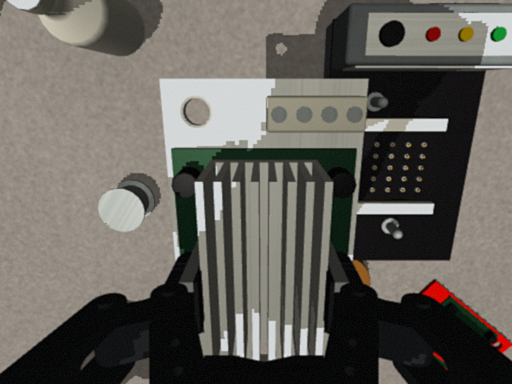

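The wrist view shows the held module with its corner hole at (196,111) and its +x edge from (160,79) to (369,79). On the jig, the pins stand clear at (377,101) and (392,229).

```bash
python3 -c "
from h import *
c=dict(np.load('wrist.npz'));P=cloud(c);Z=P[...,2];g=c['image'].min(2)
for n,(u,v) in dict(corner=(377,101),mid=(392,229)).items():
    w=np.s_[v-16:v+17,u-12:u+18]; k=(Z[w]>.055)&(Z[w]<.085); q=P[w][k]; print(n,k.sum(),np.round(q.mean(0),4),'zmax',q[:,2].max(), 'top',np.round(q[q[:,2]>.068].mean(0),4),(q[:,2]>.068).sum())
    vv,uu=np.nonzero(k); print('  px u',uu.min()+u-12,uu.max()+u-12,'v',vv.min()+v-16,vv.max()+v-16)
print('plate z',np.median(Z[85:95,215:255]),np.median(Z[85:92,300:360]),np.median(Z[165:200,178:182]))
zt=np.median(Z[85:95,215:255])
m=(g[90:132,172:222]<np.where(1,165,0)).astype(np.uint8); cs,_=cv2.findContours(m,0,1); k=max(cs,key=cv2.contourArea)
e=cv2.fitEllipse(k); print(e); u,v=e[0][0]+172,e[0][1]+90
for z in(.2353,zt): print('hole',ray(c,u,v,z))
E=[]
for u in list(range(175,260,4))+list(range(330,364,4)):
    col=g[70:90,u].astype(int); j=np.argmax(np.diff(col)); E.append(ray(c,u,70+j+.5,zt)[:2])
E=np.array(E); p=np.polyfit(E[:,1],E[:,0],1); print('edge yaw',np.degrees(np.arctan(-p[0])),'x at edge y=-.22',np.polyval(p,-.2237), E.std(0))
print(g[66:92:2,200],g[66:92:2,350])
row=g[95,150:180];print(row)
"
```

```text
corner 150 [ 0.5683 -0.3302  0.0694] zmax 0.07574669404628358 top [ 0.5683 -0.3311  0.0728] 105
  px u 372 387 v 97 107
mid 145 [ 0.4382 -0.361   0.0678] zmax 0.07520375012369497 top [ 0.4374 -0.3617  0.0722] 84
  px u 385 402 v 213 238
plate z 0.23580017618811472 0.2358133755622238 0.249496530115919
((23.137067794799805, 21.69510269165039), (27.774337768554688, 29.312009811401367), 144.4461212158203)
hole [ 0.56938584 -0.19253284  0.2353    ]
hole [ 0.5694187  -0.19263249  0.23580018]
edge yaw 0.3541784721417589 x at edge y=-.22 0.5835101551936204 [0.00016641 0.02691997]
[122 124 128 128 124 124 163 211 212 211 210 213 209] [ 28  46  39  11  12   8  67 140 136 137 136 134 136]
[123 128 127 127 127 126 124 125 123 130 167 206 212 215 210 213 211 212
 210 208 213 211 211 215 213 209 212 210 211 210]
```

Call:
{"op": "play_rows", "data": {"moves": [[[0, 0, 0.004, -0.012, 0.2, 0, 40], [0, 0, 0, 0, 0.3, 0, 40], [0, 0, 0, 0, 0.3, 0, 40], [0, 0, 0, 0, 0.3, 0, 40], [0, 0, 0, 0, 0.2, 0, 40]]]}}

```text
time: 15.98
tool_pos: [0.5024, -0.3572, 0.2438]
tcp_rot: [3.139, 0.003, 0.001]
wrist_force: [0.3, -1.0, -5.5]
width: 0.551
grip_force: 64.6
```

Call:
{"op": "play_rows", "data": {"moves": [[[0, 0, 0, 0, 0.09, 0, 40], [0, 0, 0, 0, 0, 0.1, 40], [0, 0, 0, 0, 0, 0.2, 40], [0, 0, 0, 0, 0, 0.2, 40], [0, 0, 0, 0, 0, 0.2, 40]]]}}

```text
time: 16.4
tool_pos: [0.5024, -0.3621, 0.1723]
tcp_rot: [-3.141, -0.005, -0.0]
wrist_force: [-0.5, -0.6, -5.9]
width: 0.549
grip_force: 64.9
```

Call:
{"op": "play_rows", "data": {"moves": [[[0, 0, 0, 0, 0, 0.2, 40], [0, 0, 0, 0, 0, 0.2, 40], [0, 0, 0, 0, 0, 0.2, 40], [0, 0, 0, 0, 0, 0.1, 40], [0, 0, 0, 0, 0, 0, 40]]]}}

```text
time: 16.82
tool_pos: [0.5001, -0.3605, 0.0996]
tcp_rot: [-3.137, -0.005, 0.009]
wrist_force: [-0.1, 0.7, -6.8]
width: 0.55
grip_force: 64.5
```

Call:
{"op": "play_rows", "data": {"moves": [[[0, 0, 0, 0, 0, 0, 40], [0, 0, 0, 0, 0, 0, 40], [0, 0, 0, 0, 0, 0, 40], [0, 0, 0, 0, 0, 0, 40], [0, 0, 0, 0, 0, 0, 40]]]}}

```text
time: 17.23
tool_pos: [0.5031, -0.3644, 0.105]
tcp_rot: [3.14, 0.003, 0.003]
wrist_force: [-0.2, -0.3, -6.1]
width: 0.552
grip_force: 64.5
```

```bash
python3 -c "
from h import *
plan((.5022,-.3630,.097),.22)"
```

```text
t 17.23 tcp [ 0.5031 -0.3644  0.105 ] yaw 0.12 z [ 0.0019 -0.0017 -1.    ] F [-0.2 -0.3 -6.1] w 0.552 g 64.5
 turn [ 0.0034 -0.0037 -0.0034] then shift [-0.0088 -0.0142  0.0797]
```

Call:
{"op": "play_rows", "data": {"moves": [[[0, 0, 0, 0, 0, 0, 40], [0, 0, 0, 0, 0, 0, 40], [0, 0, 0, 0, 0, 0, 40], [0, 0, 0, 0, 0, 0, 40], [0, 0, 0, 0, 0, 0, 40]]]}}

```text
time: 17.65
tool_pos: [0.5023, -0.3638, 0.1035]
tcp_rot: [3.141, 0.003, -0.0]
wrist_force: [0.0, 0.5, -6.3]
width: 0.549
grip_force: 64.5
```

Call:
{"op": "play_rows", "data": {"moves": [[[0, 0, 0, 0, 0, 0, 40], [0, 0, 0, 0, 0, 0, 40], [0, 0, 0, 0, 0, 0, 40], [0, 0, 0, 0, 0, 0, 40], [0, 0, 0, 0, 0, 0, 40]]]}}

```text
time: 18.07
tool_pos: [0.5024, -0.3638, 0.1035]
tcp_rot: [3.141, 0.004, -0.0]
wrist_force: [-0.7, -1.3, -5.4]
width: 0.546
grip_force: 64.5
```

```bash
python3 -c "
from h import *
plan((.5022,-.3630,.090),.22)"
```

```text
t 18.07 tcp [ 0.5024 -0.3638  0.1035] yaw 0.13 z [-0.e+00 -2.e-04 -1.e+00] F [-0.7 -1.3 -5.4] w 0.546 g 64.5
 turn [ 0.0005  0.0001 -0.0032] then shift [-0.0016 -0.0083  0.1351]
```

Settled. I correct the offset and go down in small steps to just above the pin tips, then start over them.

Call:
{"op": "play_rows", "data": {"moves": [[[0, 0, -0.003, -0.002, -0.008, 0, 40], [0, 0, 0, 0, 0, 0.03, 40], [0, 0, 0, 0, 0, 0.04, 40], [0, 0, 0, 0, 0, 0.04, 40], [0, 0, 0, 0, 0, 0.03, 40]]]}}

```text
time: 18.48
tool_pos: [0.5018, -0.3627, 0.0886]
tcp_rot: [-3.141, -0.006, 0.001]
wrist_force: [-0.4, 0.0, -6.2]
width: 0.553
grip_force: 64.6
```

Call:
{"op": "play_rows", "data": {"moves": [[[0, 0, 0, 0, 0, 0, 40], [0, 0, 0, 0, 0, 0, 40], [0, 0, 0, 0, 0, 0, 40], [0, 0, 0, 0, 0, 0, 40], [0, 0, 0, 0, 0, 0, 40]]]}}

```text
time: 18.9
tool_pos: [0.5024, -0.3632, 0.0899]
tcp_rot: [3.141, 0.006, 0.001]
wrist_force: [0.6, 0.1, -5.9]
width: 0.55
grip_force: 64.6
```

Call:
{"op": "play_rows", "data": {"moves": [[[0, 0, 0, 0, 0, 0.02, 40], [0, 0, 0, 0, 0, 0.02, 40], [0, 0, 0, 0, 0, 0.02, 40], [0, 0, 0, 0, 0, 0, 40], [0, 0, 0, 0, 0, 0, 40]]]}}

```text
time: 19.32
tool_pos: [0.5019, -0.3628, 0.0831]
tcp_rot: [-3.141, -0.006, 0.001]
wrist_force: [-0.1, 0.2, -5.7]
width: 0.551
grip_force: 64.6
```

```bash
python3 -c "
from h import *
plan((.5022,-.3630,.067),.22)"
```

```text
t 19.32 tcp [ 0.5019 -0.3628  0.0831] yaw 0.21 z [-6.e-04  2.e-04 -1.e+00] F [-0.1  0.2 -5.7] w 0.551 g 64.6
 turn [-0.0004  0.0012 -0.0002] then shift [0.0031 0.0016 0.1615]
```

Call:
{"op": "play_rows", "data": {"moves": [[[0, 0, 0, 0, 0, 0.015, 40], [0, 0, 0, 0, 0, 0.015, 40], [0, 0, 0, 0, 0, 0.015, 40], [0, 0, 0, 0, 0, 0.015, 40], [0, 0, 0, 0, 0, 0, 40]]]}}

```text
time: 19.73
tool_pos: [0.5019, -0.3628, 0.077]
tcp_rot: [-3.141, -0.006, 0.001]
wrist_force: [-0.3, 0.1, -6.4]
width: 0.551
grip_force: 64.6
```

```bash
python3 -c "
from h import *
plan((.5022,-.3630,.067),.22)"
```

```text
t 19.73 tcp [ 0.5019 -0.3628  0.077 ] yaw 0.21 z [-6.e-04  2.e-04 -1.e+00] F [-0.3  0.1 -6.4] w 0.551 g 64.6
 turn [-0.0004  0.0013 -0.0002] then shift [0.0033 0.0017 0.1005]
```

No side force, and both pins are in. I continue down.

Call:
{"op": "play_rows", "data": {"moves": [[[0, 0, 0, 0, 0, 0.015, 40], [0, 0, 0, 0, 0, 0.015, 40], [0, 0, 0, 0, 0, 0.015, 40], [0, 0, 0, 0, 0, 0.015, 40], [0, 0, 0, 0, 0, 0.015, 40]]]}}

```text
time: 20.15
tool_pos: [0.5022, -0.363, 0.0699]
tcp_rot: [3.141, 0.006, 0.0]
wrist_force: [-0.4, 0.5, -6.4]
width: 0.551
grip_force: 64.6
```

Call:
{"op": "play_rows", "data": {"moves": [[[0, 0, 0, 0, 0, 0.01, 40], [0, 0, 0, 0, 0, 0, 40], [0, 0, 0, 0, 0, 0, 40]]]}}

```text
time: 20.4
tool_pos: [0.5021, -0.363, 0.0689]
tcp_rot: [3.142, 0.006, -0.0]
wrist_force: [-0.2, -0.6, -5.8]
width: 0.555
grip_force: 64.6
```

```bash
python3 -c "
from h import *
plan((.5022,-.3630,.067),.22)"
```

```text
t 20.4 tcp [ 0.5021 -0.363   0.0689] yaw 0.22 z [-2.e-04 -1.e-04 -1.e+00] F [-0.2 -0.6 -5.8] w 0.555 g 64.6
 turn [ 0.0002  0.0004 -0.0002] then shift [0.0011 0.0003 0.0191]
```

Call:
{"op": "play_rows", "data": {"moves": [[[0, 0, 0, 0, 0, 0.008, 40], [0, 0, 0, 0, 0, 0.006, 40], [0, 0, 0, 0, 0, 0.004, 40], [0, 0, 0, 0, 0, 0, 40], [0, 0, 0, 0, 0, 0, 40]]]}}

```text
time: 20.82
tool_pos: [0.5022, -0.363, 0.0673]
tcp_rot: [3.141, 0.006, 0.0]
wrist_force: [0.2, 0.0, -6.9]
width: 0.551
grip_force: 64.6
```

Call:
{"op": "play_rows", "data": {"moves": [[[0, 0, 0, 0, 0, 0.005, 40], [0, 0, 0, 0, 0, 0.003, 40], [0, 0, 0, 0, 0, 0, 40], [0, 0, 0, 0, 0, 0, 40]]]}}

```text
time: 21.15
tool_pos: [0.5022, -0.3631, 0.0671]
tcp_rot: [3.141, 0.006, 0.0]
wrist_force: [-1.3, 0.7, 0.3]
width: 0.554
grip_force: 65.4
```

The wrist load went to zero, so the plate is on the rests. I release and back off.

Call:
{"op": "play_rows", "data": {"moves": [[[0, 0, 0, 0, 0, 0, 60], [0, 0, 0, 0, 0, 0, 85], [0, 0, 0, 0, 0, 0, 85], [0, 0, 0, 0, 0, 0, 85], [0, 0, 0, 0, 0, 0, 85]]]}}

```text
time: 21.57
tool_pos: [0.5026, -0.3633, 0.0668]
tcp_rot: [3.141, 0.006, 0.001]
wrist_force: [0.6, -0.5, 0.4]
width: 0.995
grip_force: 0.0
```

Call:
{"op": "play_rows", "data": {"moves": [[[0, 0, 0, 0, 0, 0, 85], [0, 0, 0, 0, 0, -0.05, 85], [0, 0, 0, 0, 0, -0.1, 85], [0, 0, 0, 0, 0, -0.2, 85], [0, 0, 0, 0, 0, -0.3, 85]]]}}

```text
time: 21.98
tool_pos: [0.5004, -0.3616, 0.1298]
tcp_rot: [-3.138, -0.006, 0.007]
wrist_force: [1.1, -0.2, 0.3]
width: 0.998
grip_force: 0.0
```

Call:
{"op": "play_rows", "data": {"moves": [[[0, 0, 0, 0, 0, -0.35, 85], [0, 0, 0, 0, 0, -0.35, 85], [0, 0, 0, 0, 0, -0.35, 85], [0, 0, 0, 0, 0, -0.2, 85], [0, 0, 0, 0, 0, 0, 85]]]}}

```text
time: 22.4
tool_pos: [0.5051, -0.3653, 0.2653]
tcp_rot: [3.133, 0.006, 0.016]
wrist_force: [0.7, -0.6, 1.6]
width: 0.995
grip_force: 0.0
```

Call:
{"op": "play_rows", "data": {"moves": [[[0, 0, 0, 0, 0, 0, 85], [0, 0, 0, 0, 0, 0, 85], [0, 0, 0, 0, 0, 0, 85], [0, 0, 0, 0, 0, 0, 85], [0, 0, 0, 0, 0, 0, 85]]]}}

```text
time: 22.82
tool_pos: [0.5014, -0.3625, 0.2546]
tcp_rot: [-3.14, -0.006, 0.004]
wrist_force: [-0.8, -0.5, -0.5]
width: 0.996
grip_force: 0.0
```

```bash
python3 -c "
from h import *
plan()
c=cam('wrist'); cv2.imwrite('pics/w5.png',c['image'][:,:,::-1])
P=cloud(c);Z=P[...,2]
s=(Z>.093)&(Z<.105)&(np.hypot(P[...,0]-.502,P[...,1]+.363)<.065)
print(s.sum(),cv2.minAreaRect((P[s][:,:2]*1000).astype(np.float32)))
s=(Z>.052)&(Z<.0605)&(abs(P[...,0]-.502)<.075)&(abs(P[...,1]+.363)<.042)&(c['image'].min(2)>120)
q=P[s];A=np.c_[q[:,0]-.502,q[:,1]+.363,np.ones(len(q))];print(len(q),np.linalg.lstsq(A,q[:,2],rcond=None)[0])"
```

```text
t 22.82 tcp [ 0.5014 -0.3625  0.2546] yaw 0.21 z [-0.0025  0.0017 -1.    ] F [-0.8 -0.5 -0.5] w 0.996 g 0.0
2497 ((502.5517272949219, -362.92218017578125), (90.21647644042969, 48.06389617919922), 0.2922300100326538)
2245 [-5.53875821e-04 -1.58903935e-05  5.94798378e-02]
```

View pics/w5.png

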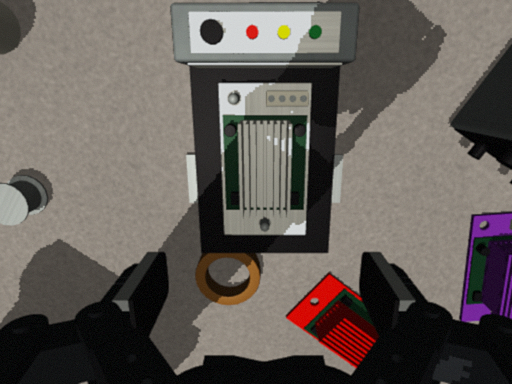

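The wrist view shows the module seated, with pins through both holes at (234,98) and (265,224). The plate top measures 59.5 mm and is level, and the pose matches the failed module's original seat.

```bash
python3 -c "
from h import *
print(bot.finish_job())"
```

```text
the job is handed in; nothing more can be done
None
```

The failed module is in the reject crate and the next module is seated flush and level on both pins, let go; I handed the job in at about 23 s, and no verdict came back.

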